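# Seat a resin mount in its holder and swing the clip over it

## Task

The round resin mount lies loose on the deck of the metal mount holder. Without picking it up, nudge it across the deck with the fingertips until it drops into the round recess and lies flat there, flush with the deck. Then push the swivel clip round by its upright pin until it lies straight across the seated mount, at its stop; never lift the mount or push it off the holder, and leave the other things on and around the holder where they are.

Things in the scene. Friction and masses are not known exactly. Their poses are not given: they have to be found in the camera images.
- holder: the mount holder: a flat aluminium slab, 150 mm along its own x, 220 mm along its own y, 22 mm high, fixed to the table. Origin: centre of its underside, on the table. z up. Its top (the deck) is flat, at z = 22 mm, with the round recess in its -y half and the clip beside it; its long axis runs roughly left to right, turned by up to 23 degrees
- recess (a point): centre of the recess mouth, at deck height, 50 mm from the holder's centre along the holder's -y. The recess is round, 44 mm across, 10 mm deep, with a flat dark-lined floor and a rim chamfer of 1 mm
- mount: the loose resin mount: a yellowish-brown disc with grains in its top face, 40 mm across, 10 mm thick, about 25 g. Origin: centre of its underside; z is its axis, up. It starts flat on the deck in the holder's +y half, 75 to 115 mm from the recess along the holder's y and up to 30 mm to either side; it slides easily. Seated, its underside is 12 mm above the table and its top flush with the deck
- clip (a joint): swivel angle of the steel clip about its vertical pivot, rad. At 0 the arm points along the holder's -y, clear of the recess; growing values turn it clockwise seen from above; at 1.57 (its stop) it points along the holder's -x, across the recess. It starts at 0 to 0.4, turns with light friction (about 0.5 N at the pin) and stays where it is left
- clip_pivot (a point): foot of the clip's pivot at deck height, 45 mm from the recess centre along the holder's +x. The pivot head is 14 mm across and 10 mm high. The arm is 10 mm wide and 46 mm long from the pivot axis, its underside 3 mm and its top 7 mm above the deck, so it passes over a seated mount but not over one lying on the deck
- clip_pin (a point): top centre of the clip's upright pin: 8 mm across, 41 mm from the pivot axis, rising from the arm to 24 mm above the deck
- block: bystander: a rectangular resin block, 26 x 36 x 18 mm high, loose on the deck in the holder's -x -y corner. Origin: centre of its underside
- jar_a: bystander: capped specimen jar, 40 mm across, 65 mm high, on the table beyond the holder's +x edge. Origin: centre of its underside
- jar_b: bystander: a jar like jar_a, beside the same edge. Origin: centre of its underside
- jar_c: bystander: wider, lower capped jar, 52 mm across, 50 mm high, on the table to the right. Origin: centre of its underside
- dish: bystander: shallow white dish, 90 mm across, 15 mm high, on the table to the left. Origin: centre of its underside
- brush: bystander: wooden brush, 170 mm long, lying on the table to the right. Origin: on its underside, near the middle
Mind the look-alikes: they are no part of the job. What is shaped like the mount but purple, red or yellow is not meant.

How it is judged:
On the way, in this order (a step that is already met when the one before it is completed fails the run):
1. the mount lies flat in the recess while the clip is still open (horizontal distance between mount and recess below 0.004 m and z of mount in the frame of holder below 0.0145 m and angle between mount's own z axis and vertical below 0.08 rad and value of joint clip below 1 rad), for 0.2 s.
2. the clip lies across the seated mount (value of joint clip above 1.4 rad), for 0.2 s.
At the end, for the whole second after the job is handed in: The mount is at rest in the recess, its centre within 4 mm of the recess centre, its underside less than 14.5 mm above the holder's underside (2.5 mm over the recess floor), tilted less than 0.08 rad, and the clip stands at more than 1.4 rad, across the mount (horizontal distance between mount and recess below 0.004 m and z of mount in the frame of holder below 0.0145 m and angle between mount's own z axis and vertical below 0.08 rad and linear speed of mount below 0.02 m/s and value of joint clip above 1.4 rad); the robot touches nothing.
It fails at once if the mount is lifted more than 6 mm off the deck (height (world z) of mount above 0.028 m).
It fails at once if the mount is pushed off the holder (height (world z) of mount below 0.006 m).
It fails at once if a bystander is moved by more than 20 mm (distance of any of block, jar_a, jar_b, jar_c, dish, brush from where it was at the start of the episode above 0.02 m).
It fails at once if a bystander is tipped over (angle between any of block, jar_a, jar_b, jar_c's own z axis and vertical above 0.5 rad).
It also fails if it takes over 48 s, if anything falls off the work surface, if the arm or the gripper's body presses on something with over 40 N, if the wrist force passes 120 N, or if a joint passes its speed limit or range.

## Robot

A 7-joint arm with a two-finger parallel gripper is mounted at the origin on the work surface. World frame = base frame: x ahead of the robot, y to its left, z up, the work surface at z = 0. Lengths are in m, angles in rad, forces in N, time in s.
With the tool pointing down it reaches from about 0.425 to 0.925 m from the base axis. Payload 6.8 kg.
Tool frame: the origin (TCP) lies at the centre of the arm's flange, where the gripper is bolted on; the fingertips stand 173 mm ahead of it and the grasp point (between the pads) lies 155 mm ahead of it; y points along the fingers, x is the direction in which the jaws open and shut, and the axes are right-handed (so a half turn about y gives the same grasp; the last joint's range is limited). The gripper opens to 85 mm and grips with 20 to 120 N. Pads are 22 mm wide; open, the fingers measure 114 mm over their backs; the gripper's body (76 mm by 85 mm) begins 54 mm behind the grasp point. The pads swing forward as they close: fully open they stand 13 mm farther back than shut.
Start: joints at [-1.419, 0.477, 0.022, 1.555, -0.011, 1.109, -0.083], TCP at [0.173, 0.652, 0.405] pointing down, gripper open.
Joint ranges: [-2.96, 2.96], [-0.34, 2.1], [-1.41, 1.46], [0.24, 2.44], [-1.37, 4.51], [0.17, 1.92], [-2.96, 2.96]. Speed limits (rad/s): [2.39, 2.39, 3.14, 3.14, 3.14, 3.14, 3.14].

## Interface

Orientations are given as a unit quaternion [w, x, y, z].
In Python, from plant import manip gives the robot as it stands. Calls block until the motion is done:
- manip.move_pose(position, orientation): joint-space move of the TCP to a pose.
- manip.move_linear(position, attitude=None, max_speed=0.15): straight line of the TCP; attitude=None keeps the orientation; max_speed is the mean speed in m/s.
- manip.goto_joints(angles): joint-space move.
- manip.set_gripper(opening, newtons=None): opening from 0.0 (shut) to 1.0 (fully open); newtons is the grip in N (None keeps the last); returns when the fingers have stopped.
- manip.hold(seconds).
- manip.inverse_kinematics(position, orientation): joint angles nearest the present ones, or None.
- manip.read_camera(name): name is "side" or "top"; returns a dict with "image" (480x640x3 uint8, red, green, blue), "depth" (480x640 float32, m along the optical axis (not along the pixel's ray), 0 where there is no reading), "camera_matrix" (3x3 intrinsics, pixels), "R" (3x3) and "t" (3): a world point X has camera coordinates R X + t. Camera axes: x right, y down, z forward; pixel columns grow to the right and rows downward; lengths in m; the calibration is good to about 2 mm. A picture is of the moment at which its call begins.
A pose or a line that the arm cannot do raises manip.Unreachable and nothing moves.
- manip.job_done(): hands the job in, once; it reports no verdict.
Readings, each from a call of its own:
- manip.read_time(): time.
- manip.read_q(): joint angles.
- manip.read_joint_velocities(): joint speeds.
- manip.read_tau(): joint torques, N m.
- manip.read_ee_pos(): TCP position.
- manip.read_tool_rot(): TCP orientation.
- manip.read_ft_force(): force on the tool from outside, world axes, zero at the start.
- manip.read_torque(): the same for the moment, N m.
- manip.read_grip_width(): opening from 0.0 (shut) to 1.0 (fully open).
Only numpy, scipy, OpenCV 4.12 (cv2) and the standard library are available. Lean on these libraries where they do the work, as an engineer would, in place of code of your own. Each camera call takes 0.05 s, during which the arm holds its last target.

## Working session

There is one attempt and no reset: what is moved stays moved. The work goes in short steps, each a Python script; the robot and the scene stay as the last script left them, time stands still between calls to the robot, and variables do not carry over. Pictures are saved under pics/ and viewed, and the job is handed in when it is done.

```bash
ls; mkdir -p pics; python3 - <<'E'
from plant import manip
import cv2,numpy as np
for n in("top","side"):
    c=manip.read_camera(n)
    np.savez(f"{n}0.npz",**c)
    cv2.imwrite(f"pics/{n}0.png",c["image"][:,:,::-1])
    print(n,c["camera_matrix"].tolist(),np.round(c["R"],3).tolist(),c["t"], -c["R"].T@c["t"])
print(manip.read_time(),manip.read_tool_rot(),manip.read_ee_pos())
E
```

```text
pics
top [[521.1312934404538, 0.0, 316.4688299135262], [0.0, 521.1312934404538, 237.77739179850775], [0.0, 0.0, 1.0]] [[-0.052, -0.999, -0.005], [-0.977, 0.052, -0.205], [0.205, -0.006, -0.979]] [-0.01827444  0.55482148  1.00373391] [ 0.33558217 -0.04097575  1.0960603 ]
side [[512.9180388163834, 0.0, 328.41620152051104], [0.0, 512.9180388163834, 225.51295352461545], [0.0, 0.0, 1.0]] [[-0.984, -0.176, 0.005], [-0.126, 0.682, -0.72], [0.123, -0.71, -0.694]] [0.52590531 0.12573601 0.94574056] [0.41727862 0.67784635 0.7437836 ]
0.1 [-0.56019097  0.56093769  0.43058118 -0.43143346] [0.17333029 0.65211514 0.40384569]
```

View pics/top0.png

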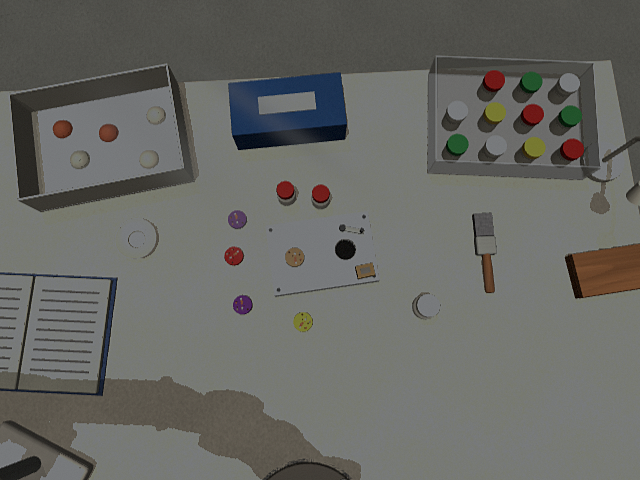

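View pics/side0.png

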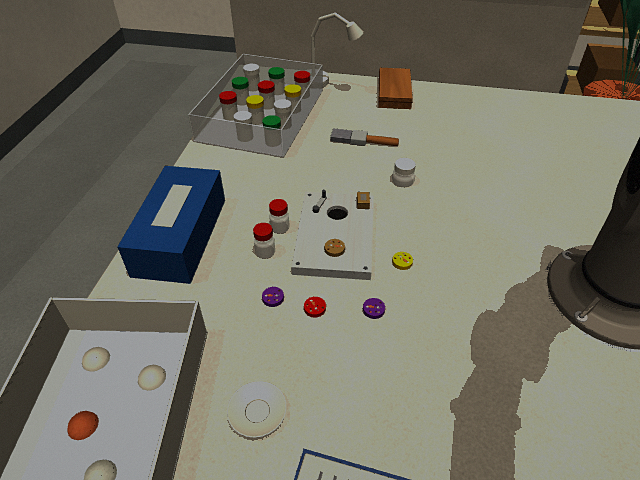

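```bash
python3 - <<'E'
import cv2,numpy as np
a=np.load("top0.npz")["image"][200:310,255:395,::-1]
b=np.load("side0.npz")["image"][180:290,285:385,::-1]
o=np.hstack([cv2.resize(a,None,fx=3.6,fy=3.6,interpolation=2),cv2.resize(b,None,fx=2.9,fy=3.6,interpolation=2)])
o=cv2.convertScaleAbs(o,alpha=1.6); print(o.shape)
cv2.imwrite("pics/zoom0.png",o)
E
```

```text
(396, 794, 3)
```

View pics/zoom0.png

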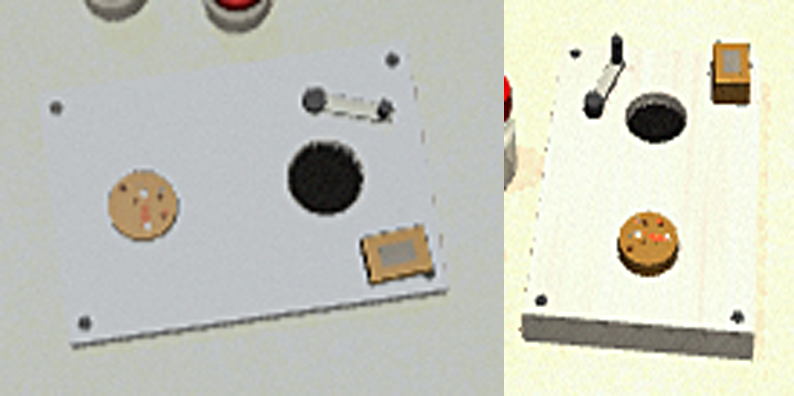

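```bash
cat > h.py <<'E'
import cv2,numpy as np
def cast(c,uv,z):
    K,R,t=c["camera_matrix"],c["R"],c["t"]
    d=R.T@np.linalg.inv(K)@np.array([uv[0],uv[1],1.0]); o=-R.T@t
    return o+d*(z-o[2])/d[2]
def proj(c,X):
    p=c["camera_matrix"]@(c["R"]@np.asarray(X)+c["t"]); return p[:2]/p[2]
def blobs(mask,roi,lo,hi):
    m=np.zeros_like(mask); u0,v0,u1,v1=roi; m[v0:v1,u0:u1]=mask[v0:v1,u0:u1]
    n,l,s,ce=cv2.connectedComponentsWithStats(m,connectivity=8)
    return [(ce[i],s[i,4],s[i,2:4],s[i,:2]) for i in range(1,n) if lo<=s[i,4]<=hi]
def masks(c):
    hsv=cv2.cvtColor(c["image"],cv2.COLOR_RGB2HSV)
    brown=cv2.inRange(hsv,(5,70,50),(25,255,255)); dark=cv2.inRange(hsv,(0,0,0),(180,255,75))
    return brown,dark
E
python3 - <<'E'
from h import *
for n,roi in(("top",(255,205,390,300)),("side",(285,185,380,280))):
    c=np.load(n+"0.npz"); b,d=masks(c)
    print(n)
    for m,z,nm in((b,.032,"brown"),(d,.022,"dark")):
        for ce,a,wh,xy in blobs(m,roi,4,3000):
            v,u=np.round(ce[::-1]).astype(int)
            Z=c["depth"][v,u]; p=c["R"].T@(Z*np.linalg.inv(c["camera_matrix"])@[u,v,1]-c["t"])
            print(nm,ce.round(1),a,wh,cast(c,ce,z).round(4)[:2],"depthpt",p.round(4))
E
```

```text
top
brown [294.1 256.9] 268 [19 19] [0.5205 0.0006] depthpt [0.5205 0.0009 0.0307]
brown [365.  270.5] 168 [19 16] [ 0.4843 -0.1438] depthpt [ 0.4823 -0.1431  0.0396]
dark [320.4 206.3] 38 [15  4] [ 0.6285 -0.0597] depthpt [ 0.6281 -0.0589  0.0261]
dark [363.5 216.2] 10 [4 3] [ 0.6019 -0.15  ] depthpt [ 0.6013 -0.1506  0.026 ]
dark [341.8 227.6] 36 [7 7] [ 0.5796 -0.1023] depthpt [ 0.5766 -0.1022  0.0313]
dark [270.  229.5] 6 [3 2] [0.5836 0.0494] depthpt [0.5825 0.0494 0.0222]
dark [361.3 230.5] 19 [4 6] [ 0.5711 -0.1431] depthpt [ 0.5657 -0.1405  0.0419]
dark [344.8 249.2] 332 [21 21] [ 0.5329 -0.1057] depthpt [ 0.5349 -0.1068  0.0131]
dark [301.8 262. ] 5 [4 5] [ 0.5106 -0.0145] depthpt [ 0.5091 -0.0152  0.0311]
dark [294.5 266. ] 6 [6 1] [0.503 0.001] depthpt [0.502  0.0018 0.0288]
dark [363.5 274.8] 41 [21 13] [ 0.4771 -0.141 ] depthpt [ 0.474  -0.1382  0.0417]
dark [374.  281.2] 5 [5 2] [ 0.4625 -0.1618] depthpt [ 0.4635 -0.1624  0.0172]
dark [361.5 283. ] 4 [4 1] [ 0.4601 -0.1358] depthpt [ 0.4621 -0.1383  0.0047]
dark [367.5 282.2] 6 [6 2] [ 0.4612 -0.1483] depthpt [ 0.4628 -
[... 1437 characters left out ...]
[309.  194.5] 6 [3 2] [ 0.6035 -0.1484] depthpt [ 0.6047 -0.1541  0.0185]
dark [362.2 204.8] 85 [14 13] [ 0.4859 -0.1362] depthpt [ 0.4852 -0.1238  0.0322]
dark [285.8 209.6] 15 [3 7] [ 0.6414 -0.0919] depthpt [ 0.6307 -0.0564  0.0543]
dark [336.9 212.5] 216 [21 14] [ 0.5346 -0.1024] depthpt [ 0.5356 -0.1105  0.0132]
dark [287.  228.4] 5 [3 4] [ 0.6258 -0.0374] depthpt [ 0.6306 -0.054   0.0064]
dark [333.4 252.7] 71 [21 11] [0.5226 0.0117] depthpt [0.5221 0.0192 0.0292]
dark [297.3 263.1] 9 [4 3] [0.5848 0.0504] depthpt [0.5857 0.0495 0.0212]
dark [365.  267.8] 9 [5 3] [0.4579 0.039 ] depthpt [0.458  0.0371 0.0192]
dark [329.4 273.1] 459 [80 12] [0.5211 0.0638] depthpt [0.5237 0.0529 0.0092]
```

```bash
cat >> h.py <<'E'
from scipy.spatial.transform import Rotation as Ro
YAW=0.0935
C=np.array([0.530,-0.0555])
EX=np.array([np.cos(YAW),np.sin(YAW)]); EY=np.array([-np.sin(YAW),np.cos(YAW)])
def W(hx,hy,z): return np.r_[C+hx*EX+hy*EY,z]
def H(p): d=np.asarray(p)[:2]-C; return np.array([d@EX,d@EY])
def quat(flip=False,extra=0.0):
    a=YAW+extra+(np.pi if flip else 0); x=np.array([np.cos(a),np.sin(a),0]); y=np.array([0,0,-1.]); z=np.cross(x,y)
    q=Ro.from_matrix(np.c_[x,y,z]).as_quat(); return [q[3],q[0],q[1],q[2]]
E
python3 - <<'E'
from h import *
from plant import manip
t,s=np.load("top0.npz"),np.load("side0.npz")
print("pin",H(cast(t,(361.5,229),.046)),H(cast(s,(324,190.5),.046)),"mount",H((.5212,.0019)),"recess",H((.5347,-.1053)))
for f in(0,1):
    q=quat(f); print(f,[manip.inverse_kinematics(W(0,y,z),q) is not None for y in(.09,-.05,-.09) for z in(.19,.28)], np.round(manip.inverse_kinematics(W(0,.09,.28),q),2))
E
```

```text
pin [ 0.0308148  -0.08923707] [ 0.0307906  -0.08718329] mount [-0.00340248  0.05797088] recess [ 2.99521333e-05 -5.00212865e-02]
0 [True, True, True, True, True, True] [-0.64  0.44  0.57  2.06 -0.35  0.74  0.25]
1 [True, True, True, True, True, True] [-1.05  0.82  1.27  2.08 -0.95  1.02 -2.31]
```

```bash
python3 - <<'E'
from h import *
from plant import manip
q=quat()
manip.set_gripper(0.30,20)
manip.move_pose(W(-.0034,.091,.26),q)
print(manip.read_time(),manip.read_grip_width())
manip.move_linear(W(-.0034,.091,.205),max_speed=.1)
f0=manip.read_ft_force(); print(f0, manip.read_ee_pos())
z=.204
while z>.188:
    z-=.0015
    manip.move_linear(W(-.0034,.091,z),max_speed=.03)
    f=np.array(manip.read_ft_force())-f0
    if f[2]>2: break
print(z,f,manip.read_time(),manip.read_ee_pos()-W(-.0034,.091,z))
for n in("top","side"):
    c=manip.read_camera(n); np.savez(n+"1.npz",**c)
a=np.load("top1.npz")["image"][180:310,230:390,::-1]; b=np.load("side1.npz")["image"][150:290,270:400,::-1]
o=np.hstack([cv2.resize(a,(480,390)),cv2.resize(b,(310,390))])
cv2.imwrite("pics/z1.png",cv2.convertScaleAbs(o,alpha=1.6))
E
```

```text
3.2583 0.30268718982629894
[-0.01679737  0.27067858 -0.19293082] [0.51833864 0.03466901 0.20516484]
0.19499999999999998 [-1.18736362  0.23330772  4.77628957] 5.4583 [ 1.55446370e-04 -7.54717590e-05  3.70917855e-04]
```

View pics/z1.png

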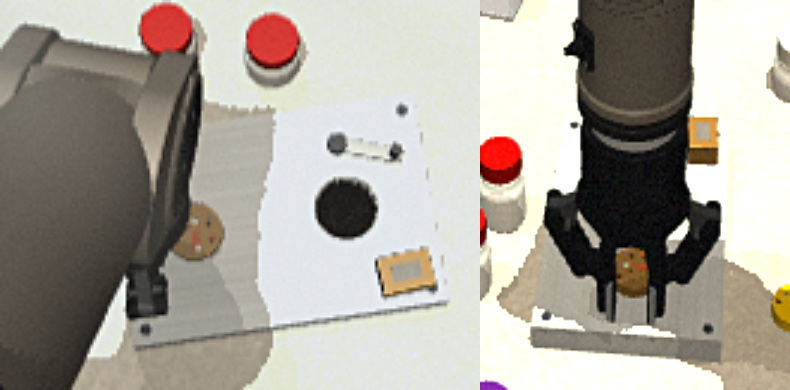

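```bash
cat >> h.py <<'E'
def look(manip,k):
    for n in("top","side"):
        c=manip.read_camera(n); np.savez(f"{n}{k}.npz",**c)
    a=np.load(f"top{k}.npz")["image"][180:310,230:390,::-1]; b=np.load(f"side{k}.npz")["image"][150:290,270:400,::-1]
    o=np.hstack([cv2.resize(a,(480,390),interpolation=2),cv2.resize(b,(310,390),interpolation=2)])
    cv2.imwrite(f"pics/z{k}.png",cv2.convertScaleAbs(o,alpha=1.6))
E
python3 - <<'E'
from h import *
from plant import manip
manip.move_linear(W(-.0034,.091,.198),max_speed=.05)
f0=np.array(manip.read_ft_force())
manip.move_linear(W(-.0034,.075,.198),max_speed=.03)
print(manip.read_ft_force()-f0)
manip.move_linear(W(0,.012,.198),max_speed=.03)
print(manip.read_ft_force()-f0,manip.read_time(),H(manip.read_ee_pos()))
look(manip,2)
c=np.load("top2.npz"); b,d=masks(c)
for m,z in((b,.032),(d,.022)):
    for ce,a,wh,xy in blobs(m,(290,205,390,300),15,3000): print(ce.round(1),a,wh,H(cast(c,ce,z)).round(4))
E
```

```text
[ 1.20945755  0.01440244 -0.97264582]
[ 1.1265135   0.5557687  -1.25150453] 8.7417 [6.96172793e-07 1.21069518e-02]
[333.5 253.4] 58 [ 9 14] [-0.009  -0.0251]
[365.  270.6] 170 [19 16] [-0.0538 -0.0837]
[361.2 230.5] 17 [4 6] [ 0.0327 -0.0908]
```

View pics/z2.png

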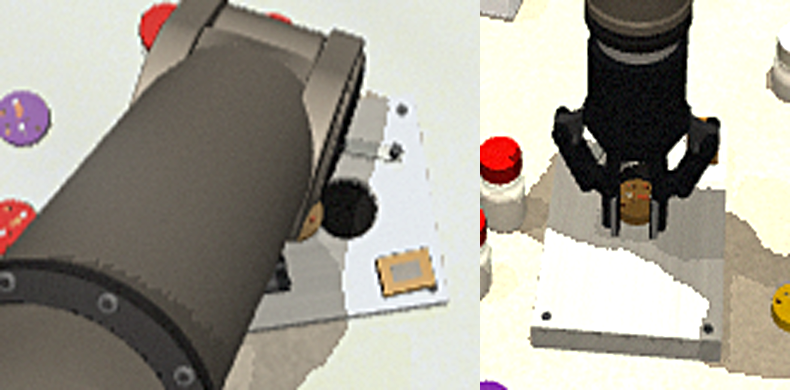

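```bash
python3 - <<'E'
from h import *
from plant import manip
f0=np.array(manip.read_ft_force())
for y in (0,-.006,-.010,-.014,-.018,-.021):
    manip.move_linear(W(0,y,.198),max_speed=.03)
    f=manip.read_ft_force()-f0
    print(y,f.round(2))
    if np.linalg.norm(f)>6: break
print(manip.read_time())
look(manip,3)
E
```

```text
0 [-0.65 -0.15  1.02]
-0.006 [ 0.53  0.49 -0.52]
-0.01 [ 0.68 -0.08  0.76]
-0.014 [-0.09 -0.25  1.37]
-0.018 [0.42 0.17 0.73]
-0.021 [0.3  0.25 0.41]
10.8417
```

View pics/z3.png

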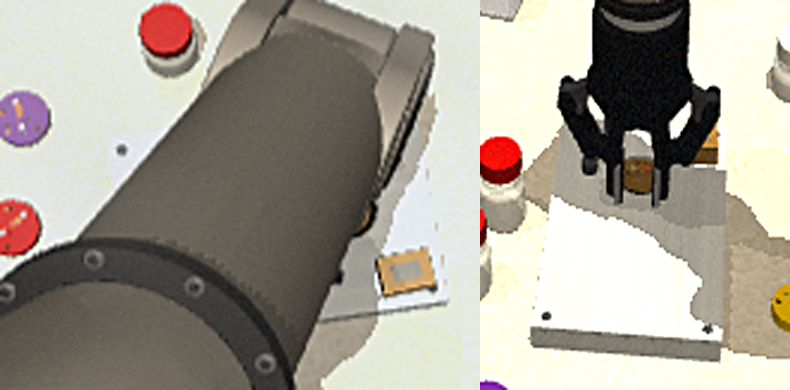

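```bash
python3 - <<'E'
from h import *
from plant import manip
manip.move_linear(W(0,.0,.198),max_speed=.08)
manip.move_linear(W(0,.05,.25),max_speed=.15)
print(manip.read_time())
look(manip,4)
c=np.load("top4.npz"); b,d=masks(c)
for m,z in((b,.032),(d,.022)):
    for ce,a,wh,xy in blobs(m,(290,205,390,300),15,3000): print(ce.round(1),a,wh,H(cast(c,ce,z)).round(4),H(cast(c,ce,.022)).round(4))
E
```

```text
11.9833
[344. 249.] 261 [18 19] [-0.0029 -0.048 ] [-0.0011 -0.0487]
[365.  270.6] 170 [19 16] [-0.0538 -0.0837] [-0.0525 -0.0848]
[301.6 241.9] 1673 [46 93] [0.0269 0.0371] [0.0269 0.0371]
[341.8 227.6] 36 [7 7] [ 0.045  -0.0512] [ 0.045  -0.0512]
[361.2 230.4] 18 [4 6] [ 0.033 -0.091] [ 0.033 -0.091]
[346.1 251.4] 84 [22 20] [-0.0069 -0.0523] [-0.0069 -0.0523]
[356.4 273.1] 16 [ 5 12] [-0.0552 -0.0662] [-0.0552 -0.0662]
```

View pics/z4.png

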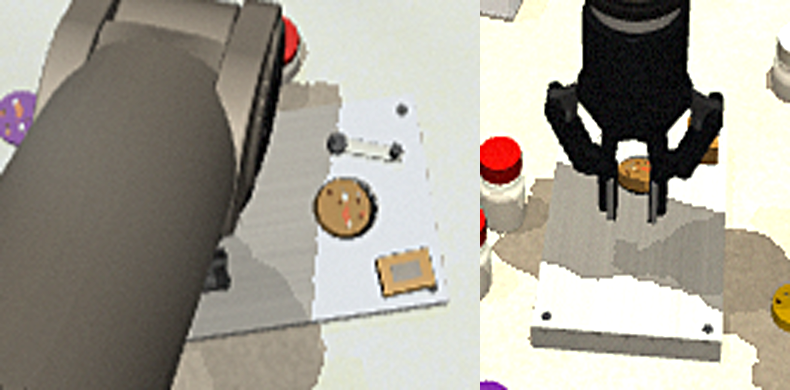

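```bash
cat >> h.py <<'E'
def plane(c,roi=(330,234,360,264)):
    b,_=masks(c); n,l,s,ce=cv2.connectedComponentsWithStats(b[roi[1]:roi[3],roi[0]:roi[2]])
    i=1+np.argmax(s[1:,4]); v,u=np.where(cv2.erode((l==i).astype(np.uint8),np.ones((3,3)),borderValue=0)); v+=roi[1];u+=roi[0]
    def pts(u,v):
        Z=c["depth"][v,u]; P=(np.linalg.inv(c["camera_matrix"])@np.c_[u,v,np.ones(len(u))].T)*Z
        X=(c["R"].T@(P-c["t"][:,None])).T; X=X[Z>0]; h=(X[:,:2]-C); return np.c_[h@EX,h@EY,X[:,2]]
    X=pts(u,v); A=np.c_[X[:,:2]-X[:,:2].mean(0),np.ones(len(X))]; co,r,_,_=np.linalg.lstsq(A,X[:,2],rcond=None)
    vd,ud=np.mgrid[240:256,366:372]; D=pts(ud.ravel(),vd.ravel())
    return X.mean(0),co,np.std(X[:,2]-A@co)/np.sqrt(len(X)),"deck z",np.median(D[:,2])
E
python3 - <<'E'
from h import *
print(plane(np.load("top4.npz")))
E
```

```text
(array([-0.00240055, -0.04728086,  0.02878876]), array([0.04794613, 0.34697609, 0.02878876]), np.float64(0.0001547369537626884), 'deck z', np.float64(0.02204764097607241))
```

```bash
python3 - <<'E'
from h import *
from plant import manip
manip.move_linear(W(0,.0,.198),max_speed=.15)
manip.move_linear(W(0,-.016,.198),max_speed=.06)
f0=np.array(manip.read_ft_force())
for y in (-.021,-.0225,-.024,-.0255,-.0265):
    manip.move_linear(W(0,y,.198),max_speed=.02)
    f=manip.read_ft_force()-f0
    print(y,f.round(2))
    if np.linalg.norm(f)>8: break
manip.move_linear(W(0,.0,.198),max_speed=.08)
manip.move_linear(W(0,.05,.25),max_speed=.15)
print(manip.read_time())
look(manip,5)
print(plane(np.load("top5.npz")))
E
```

```text
-0.021 [ 0.47 -0.14 -0.38]
-0.0225 [ 0.35 -0.08  0.01]
-0.024 [-0.16  0.68 -0.17]
-0.0255 [-0.02 -0.26  0.01]
-0.0265 [ 0.65 -0.06 -0.54]
15.65
(array([-0.00184163, -0.04809599,  0.02191698]), array([-0.01521578,  0.01234946,  0.02191698]), np.float64(0.0001629000598174904), 'deck z', np.float64(0.022268458593247036))
```

View pics/z5.png

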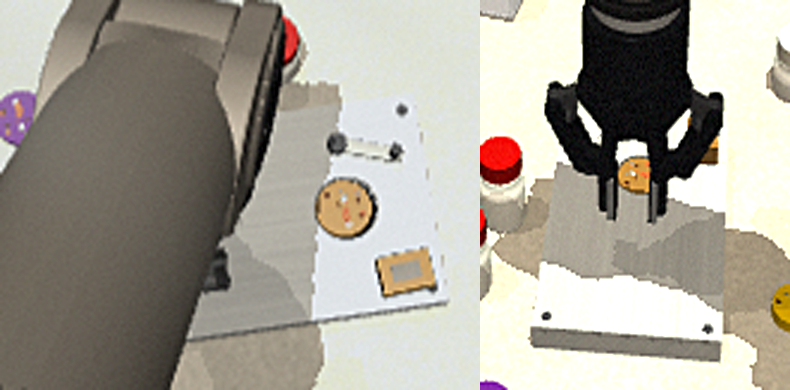

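```bash
cat >> h.py <<'E'
PV=np.array([.045,-.05])
def push(th,gap,z):
    pin=PV+.041*np.array([-np.sin(th),-np.cos(th)]); tg=np.array([-np.cos(th),np.sin(th)])
    p=pin-tg*(.015+gap); return W(p[0],p[1],z),quat(extra=np.pi/2-th)
E
python3 - <<'E'
from h import *
from plant import manip
manip.set_gripper(0.0,20)
manip.move_linear(W(0,.05,.28),max_speed=.15)
ths=np.r_[np.arange(.35,1.57,.15),1.57]
ik=[manip.inverse_kinematics(*push(t,0,.207)) for t in ths]
print([None if i is None else np.round(i,2).tolist() for i in ik][::4])
manip.move_pose(*push(.35,.012,.28))
p,q=push(.35,.012,.207)
manip.move_linear(p,q,max_speed=.1)
print(manip.read_time(),manip.read_grip_width(),manip.read_ft_force())
look(manip,6)
E
```

```text
[[0.0, 0.61, 0.18, 1.89, -0.17, 0.66, 1.6], [-0.12, 0.6, 0.33, 1.96, -0.32, 0.64, 1.13], [-0.25, 0.6, 0.47, 2.02, -0.45, 0.63, 0.63]]
18.5167 -0.0008811662723082905 [ 0.39620176  0.63625543 -0.54568259]
```

View pics/z6.png

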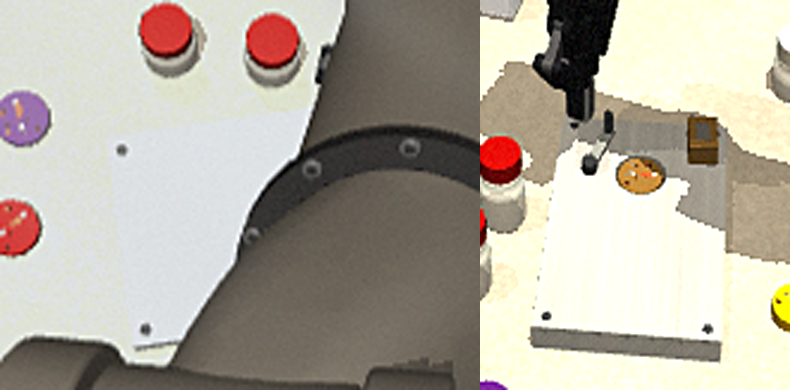

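```bash
python3 - <<'E'
from h import *
from plant import manip
f0=np.array(manip.read_ft_force())
for th in np.r_[np.arange(.35,1.5,.15),1.5,1.57]:
    p,q=push(th,0,.207); manip.move_linear(p,q,max_speed=.05)
    f=manip.read_ft_force()-f0; print(round(th,2),f.round(2))
    if np.linalg.norm(f)>12: break
else:
    for g in (-.001,-.002,-.003,-.004):
        if np.linalg.norm(f)>4: break
        p,q=push(1.57,g,.207); manip.move_linear(p,q,max_speed=.02)
        f=manip.read_ft_force()-f0; print(g,f.round(2))
print(manip.read_time())
look(manip,7)
E
```

```text
0.35 [-0.48 -0.42 -0.24]
0.5 [-0.11 -0.06 -0.61]
0.65 [-0.58 -0.24 -0.54]
0.8 [ 0.14 -0.13  0.3 ]
0.95 [-0.24 -0.2  -0.16]
1.1 [-0.44  0.11 -0.05]
1.25 [-1.23 -0.46 -0.38]
1.4 [-0.74 -0.86  0.32]
1.5 [-0.52 -0.1  -0.21]
1.57 [-0.02 -2.28  0.77]
-0.001 [ 0.91 -5.28  0.06]
21.8583
```

View pics/z7.png

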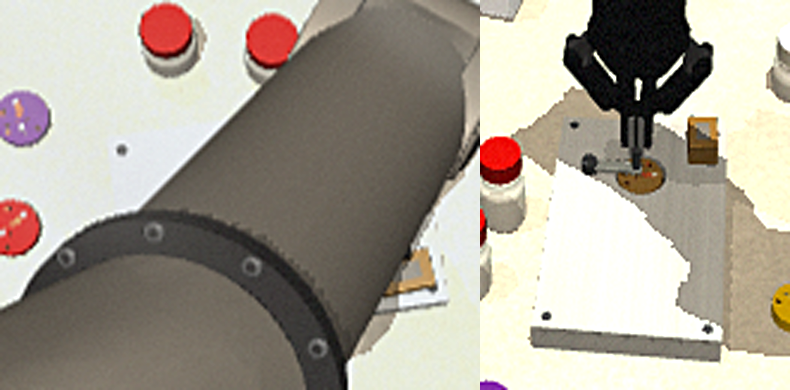

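The clip lies across the mount, and the force rose to 5 N, so it is against its stop. I'll back off, lift clear and check from above.

```bash
python3 - <<'E'
from h import *
from plant import manip
p,q=push(1.57,.015,.207); manip.move_linear(p,q,max_speed=.06)
p,q=push(1.57,.015,.30); manip.move_linear(p,q,max_speed=.15)
manip.move_pose(W(0,.12,.32),quat())
print(manip.read_time())
look(manip,8)
for n in("top","side"):
    c=np.load(n+"8.npz"); b,d=masks(c); print(n)
    roi=(325,205,390,300) if n=="top" else (285,185,380,232)
    for m,z in((b,.022),(d,.046)):
        for ce,a,wh,xy in blobs(m,roi,8,3000): print(ce.round(1),a,wh,H(cast(c,ce,z)).round(4))
print(plane(np.load("top8.npz")))
E
```

```text
23.9583
top
[343.8 249.9] 234 [19 19] [-0.003  -0.0481]
[365.  270.5] 171 [19 16] [-0.0525 -0.0849]
[341.7 227.8] 35 [7 8] [ 0.0394 -0.0492]
[350.7 251.6] 42 [15 20] [-0.0128 -0.0597]
[345.2 245.9] 18 [5 6] [ 0.0005 -0.0503]
[356.4 273.1] 16 [ 5 12] [-0.0583 -0.064 ]
[370.9 275.7] 14 [10  3] [-0.0678 -0.0923]
side
[365.8 199.3] 51 [11  9] [-0.0585 -0.0944]
[363.3 205.6] 50 [13  5] [-0.0539 -0.0736]
[342.6 213.5] 49 [ 7 10] [-0.0117 -0.0451]
[332.7 199.4] 1840 [79 43] [ 0.0103 -0.0604]
[285.8 209.5] 13 [3 6] [ 0.1026 -0.0209]
(array([-0.00381324, -0.04654083,  0.02218524]), array([-0.01112038, -0.01772139,  0.02218524]), np.float64(0.00017656108084165725), 'deck z', np.float64(0.021918173661461097))
```

View pics/z8.png

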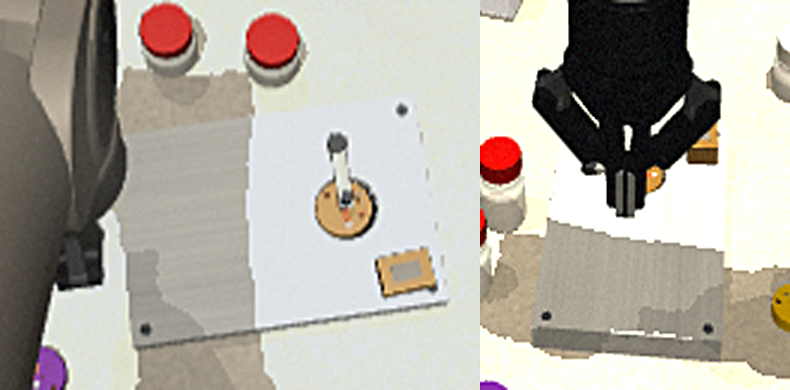

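```bash
python3 -c "
from plant import manip
manip.job_done(); print(manip.read_time())"
```

```text
the job is handed in; nothing more can be done
the job is handed in; nothing more can be done
```

The mount is seated in the recess and the clip lies across it at its stop. I handed the job in at about 24 s of the 48 s allowed; it reports no verdict, so these are my own checks.

**Mount:** I nudged it across the deck between two partly opened fingertips. On the first push it stopped tilted on the recess rim, at about 0.34 rad. A second short push dropped it in. The last camera check put its top at z ≈ 22.2 mm against a deck at 21.9 mm, with a tilt of about 0.02 rad.

**Position check:** The depth points put the mount's centre 1–2 mm from the empty recess in the same camera view. Against the pose I used for the holder, the average of both cameras, the offset is up to about 5 mm. I put the difference down to the 2 mm calibration and the clip covering part of the mount. A flat, flush mount can be at most about 2 mm off centre, because the recess is only 4 mm wider.

**Clip:** I pushed the pin round with the closed fingers. The force rose to about 5 N at the stop, and the last image shows the clip along the holder's -x, at about 1.57 rad.

**Surroundings:** The block's image position did not change, and the two red-capped jars look unmoved. I did not check the third jar, the dish or the brush again, but the arm was never near them. The arm was clear of everything when I handed in.

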